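# Raking-light set-up for a stirrup jar

### The job

Set up the raking-light photograph: first lift the lamp's locking knob out of its notch, slide the lamp along the rail to the notch that the arrow-shaped tab points at, and let the knob drop fully home there. Then turn the brightness dial to the third click from off (off itself not counted), and last set the clay jar with the stirrup arch upright on the middle of the round stand, without dropping it. Do not push the other things on the table about.

Things in the scene. Friction and masses are not known exactly. Their poses are not given: they have to be found in the camera images.
- rail: the lamp rail, fixed on the table: a blue-grey base 160 x 360 mm (x from 110 mm in front of the notch row to 50 mm behind it), two aluminium side rails (tops 40 mm above the table) and between them a row of six rounded steel teeth (38 mm wide, tops 35 mm above the table), which leave five notches 50 mm apart, the middle one at the rail's centre. Origin: on the table, under the middle notch. y axis along the rail, x axis away from the tabs' side, z up
- slide_center (a point): a point in the top of the lamp slide's steel plate (76 mm along x by 44 mm along y, top 49 mm above the table), on the axis of the locking knob. The slide carries a black lamp head 100 mm long, 36 mm high, 90 to 120 mm behind the knob (rail's +x), its top 112 mm above the table
- lamp_slide (a joint): position of the lamp slide along the rail in m, growing to the rail's +y, 0 = middle notch; the notches are at -0.10, -0.05, 0, 0.05, 0.10. It always starts at the middle notch. Runs easily (under 1 N) once the knob's pin is lifted
- knob_grip (a point): grip point in the locking knob, an upright black block 64 mm long (along the rail's x), 20 mm thick (along the rail's y) and 40 mm high, standing on the lamp slide, its underside 54 mm above the table and its top 94 mm when home; this point lies on its axis 24 mm above its underside, 78 mm above the table when home. It is best pinched from above across its 20 mm thickness. Axes as the rail's
- plunger (a joint): how far the locking knob is lifted, in m: 0 = home, its pin fully down in a notch; 0.042 = upper stop. A light spring pushes it down (about 4 N to lift). The pin clears the teeth when lifted 25 mm or more; let go within about 15 mm of a notch's middle it drops in by itself
- tab_arrow: the arrow-shaped tab: 61 mm long, a shaft with two barbs, pointing at its notch (along the rail's +x), about 52 mm wide over the barbs, 6 mm thick, white, fixed on the ledge in front of the rail (top of tabs 40 mm above the table) beside one of the notches; they are drawn in a new order each time. Origin: centre of its underside, 73 mm in front (rail's -x) of the notch row. x and y axes as the rail's
- tab_disc: the round tab, 40 mm across, 6 mm thick, white, fixed on the ledge in front of the rail (top of tabs 40 mm above the table) beside one of the notches; they are drawn in a new order each time. Origin: centre of its underside, 73 mm in front (rail's -x) of the notch row. x and y axes as the rail's
- tab_square: the square tab, 38 x 38 mm, 6 mm thick, white, fixed on the ledge in front of the rail (top of tabs 40 mm above the table) beside one of the notches; they are drawn in a new order each time. Origin: centre of its underside, 73 mm in front (rail's -x) of the notch row. x and y axes as the rail's
- tab_bar: the plain bar tab, 14 x 42 mm, its length along the rail, 6 mm thick, white, fixed on the ledge in front of the rail (top of tabs 40 mm above the table) beside one of the notches; they are drawn in a new order each time. Origin: centre of its underside, 73 mm in front (rail's -x) of the notch row. x and y axes as the rail's
- dial_box: the brightness box, fixed: blue-grey, 140 x 140 mm, 45 mm high, with the dial in the middle of its top and six white ticks fanned round the dial on the side of the box's +x; the first tick, the most anticlockwise and the longest (18 mm, the others 11 mm), is off. Origin: centre of its underside
- dial (a joint): angle of the dial in rad, growing clockwise seen from above: 0 = off (a stop), one click every 0.45 rad up to 2.25 (stop): off, 1, 2, 3, 4, 5. It snaps to the nearest click when let go; about 0.25 N m turns it over a click. It starts at off or at the first click. The pointer lies along the box's x axis turned by 1.125 - joint (anticlockwise from above)
- dial_grip (a point): grip point on the dial's axis, 77 mm above the table. The dial is a black disc 68 mm across with an upright bar across its middle, 70 mm long (28 mm to the back of the axis, 42 mm to the pointer end, which bears a white line), 16 mm thick, its underside 54 mm and its top 90 mm above the table
- stand: the round wooden pot stand, fixed, 130 mm across, cork top 30 mm above the table. Origin: centre of its underside
- stand_top (a point): centre of the stand's cork top, 30 mm above the table
- stirrup_jar: the clay jar with a stirrup: round belly 100 mm across, an arch (16 mm thick bar, 80 mm wide along the jar's x, arch top 144 mm up) that carries one upright spout in the middle, 24 mm across, its rim 190 mm up. About 0.45 kg, loose, standing on the table. Flat foot 68 mm across. Origin: centre of the foot; z up
- spout_grip (a point): grip point on the spout's axis, 168 mm above the jar's foot; pinch from above, best along the jar's y, across the arch
- neck_jar: another clay jar: no arch; round belly 96 mm across, narrow neck with a flared mouth 60 mm across, 118 mm high. Origin: centre of its underside. Bystander, loose.
- clay_bowl: open clay bowl, 110 mm across, 55 mm high. Origin: centre of its underside. Bystander, loose.
- figurine: small clay figure with a round head, 68 mm across at most, 112 mm high. Origin: centre of its underside. Bystander, loose.
- dust_brush: hand brush 180 mm long lying flat. Bystander, loose.
- scale_bar: flat black and white photo scale bar, 150 x 24 x 8 mm, lying on the table. Bystander, loose.
- pot_ring: cork pot ring lying flat, 90 mm across outside, 60 mm inside, 22 mm high. Bystander, loose.

How it is judged:
By the outcome, as a careful person would: the job done as asked, in the order asked, and still so for the second after the job is handed in, with the robot touching nothing.
It also fails if it takes over 61 s, if anything falls off the work surface, if the arm or the gripper's body presses on something with over 40 N, if the wrist force passes 120 N, or if a joint passes its speed limit or range.

### The arm

A 6-joint arm with a two-finger parallel gripper is mounted at the origin on the work surface. World frame = base frame: x ahead of the robot, y to its left, z up, the work surface at z = 0. Lengths are in mm, angles in rad, forces in N, time in s.
With the tool pointing down it reaches from about 350 to 975 mm from the base axis. Payload 7.1 kg.
Tool frame: the origin (TCP) lies at the very end of the fingers, on their centre line; the grasp point (between the pads) lies 19 mm behind it (ctrl.tcp_to_grasp is the distance from the TCP to the grasp point, in mm); z points along the fingers, x is the direction in which the jaws open and shut, and the axes are right-handed (so a half turn about z gives the same grasp; the last joint's range is limited). The gripper opens to 88 mm and grips with 3 to 60 N. Pads are 20 mm wide; open, the fingers measure 115 mm over their backs; the gripper's body (75 mm by 178 mm) begins 61 mm behind the grasp point.
Start: joints at [1.315, 0.423, 1.63, -0, 1.089, -0.019], TCP at [146.589, 607.549, 222.675] pointing down, gripper open.
Joint ranges: [-3, 3], [-0.9, 2.11], [0.09, 2.58], [-1.31, 4.45], [0.11, 2.69], [-2.54, 2.54]. Speed limits (rad/s): [2.39, 2.39, 3.01, 3.14, 3.14, 3.14].

### API

Orientations are given as a rotation vector (axis times angle).
In Python, from workcell import get_obs, viewer, ctrl, masks_of gives the robot as it stands. The module is installed in compiled form; this text tells all that it offers.
- The arm moves only by the shell command python3 -m inch 'ROWS'. ROWS is JSON, a list of rows, each an object of numbers: "tx", "ty", "tz": the shift along the tool's x, y, z in cm; "ax", "ay", "az": the turn, a rotation vector about the tool's x, y, z in degrees; "jaw": the opening, from 0 (shut) to 1 (fully open). In form: [{"tx": .., "ty": .., "tz": .., "ax": .., "ay": .., "az": .., "jaw": ..}, ...]. A call has 1 to 12 rows; each row shifts and turns the commanded pose from where the row before left it, along the tool's axes as they then stand; what a row does not reach is not made up. A row lasts 1/8 s, in which the tool goes at most 62.5 mm and 10.7 degrees, less where a joint would pass 70% of its speed; a pose out of reach is approached as far as the arm can. A call is refused whole if a number of a shift passes 6.25 or a number of a turn 10.7, either way. A call with a gripper value outside its range is refused whole. The fingers move at their own pace and stop on an object; the grip force is fixed at half the most. Time passes only in rows, so rows that do not move let the fingers close. It gives the time, the measured TCP pose, the force and the opening at its end, in the units of the state.
- get_obs(): the state, without advancing time (a new reading comes with each control period).
- viewer.get_image(name): name is "side" or "top"; returns (picture, depth): 480x640x3 uint8, red, green, blue; 480x640 float32, mm along the optical axis (not along the pixel's ray), 0 where there is no reading.
- viewer.get_calibration(name): a dict with "fx", "fy", "cx", "cy" (pixels), "rvec" (rotation vector, rad) and "tvec" (3), from world to camera coordinates, as OpenCV has them. Camera axes: x right, y down, z forward; pixel columns grow to the right and rows downward; lengths in mm; the calibration is good to about 2 mm. A picture is of the moment at which its call begins. get_calibration takes no time and is no camera call.
- ctrl.close_job(): hands the job in, once; it reports no verdict.
Trained networks look in the newest picture that a camera, given by its name, has taken for a name from the list of things; names that differ only in an ending like _2 or _b are one class to them, and where a whole thing is asked for, a point or a joint stands for the part that bears it (a point fixed in the world has none). Each returns a list of dicts, best first, with "score" (0 to 1); they miss things now and then, are a little off and sometimes report something else, mostly with a low value. They report only what shows in the picture. A call takes as long as a camera call.
- masks_of(camera, thing): "pixels" (480x640 bool, what is visible of it) and "location" ([column, row] in pixels, amid what is visible of it).
The state is a dict: "t": time; "qpos": joint angles; "qvel": joint speeds; "joint_torque": joint torques, N m; "ee_pos": TCP position; "orientation": TCP orientation; "ft_force": force on the tool from outside, world axes, zero at the start; "moment": the same for the moment, N m; "width": finger opening in mm.
Only numpy, scipy, OpenCV 4.12 (cv2) and the standard library are available. Lean on these libraries where they do the work, as an engineer would, in place of code of your own. Each camera call takes 0.05 s, during which the arm holds its last target. There are 200 camera calls.

## Working session

There is one attempt and no reset: what is moved stays moved. The work goes in short steps, Python scripts to look and compute and a shell command to move; the robot and the scene stay as the last step left them, time stands still between calls to the robot, and variables do not carry over. Pictures are saved under pics/ and viewed, about 8 in all and at most 12, crops included, and the job is handed in when it is done.

```bash
mkdir -p pics
cat > h.py <<'E'
import numpy as np, cv2
from workcell import get_obs, viewer, ctrl, masks_of
def cal(n):
    c=viewer.get_calibration(n); R=cv2.Rodrigues(np.array(c["rvec"],float))[0]; return c,R,np.array(c["tvec"],float).ravel()
def pts(n,depth,mask):
    c,R,t=cal(n); v,u=np.nonzero(mask&(depth>0)); z=depth[v,u]
    P=np.stack([(u-c["cx"])/c["fx"]*z,(v-c["cy"])/c["fy"]*z,z],1)
    return (P-t)@R
def save(name,img): cv2.imwrite("pics/"+name,img[:,:,::-1])
E
python3 - <<'E'
from h import *
o=get_obs(); print({k:np.round(v,3) for k,v in o.items()})
for n in ("top","side"):
    im,d=viewer.get_image(n); save(n+"0.png",im)
    c,R,t=cal(n); print(n,c["fx"],"cam at",-R.T@t)
    for th in ["rail","knob_grip","slide_center","tab_arrow","tab_disc","tab_square","tab_bar","dial_box","dial","stand","stirrup_jar","neck_jar","clay_bowl","figurine","dust_brush","scale_bar","pot_ring"]:
        for m in masks_of(n,th)[:2]:
            p=pts(n,d,m["pixels"])
            if len(p): print(th,round(m["score"],2),np.round(m["location"]),len(p),"med",np.median(p,0).round(),"lo",np.percentile(p,2,0).round(),"hi",np.percentile(p,98,0).round())
E
```

```text
{'t': np.float64(0.0), 'qpos': array([ 1.315,  0.424,  1.631, -0.   ,  1.089, -0.019]), 'qvel': array([0.001, 0.001, 0.001, 0.   , 0.   , 0.001]), 'joint_torque': array([-3.0000e-03, -5.4464e+01, -2.7366e+01,  6.4000e-02,  2.3000e-02,
       -0.0000e+00]), 'ee_pos': array([146.46 , 607.058, 221.939]), 'orientation': array([ 2.468e+00,  1.943e+00, -2.000e-03]), 'ft_force': array([-0.454,  0.032,  0.213]), 'moment': array([ 0.041, -0.07 , -0.03 ]), 'width': np.float64(87.525)}
top 493.5464152238322 cam at [ 269.03130318  -33.20079924 1094.77990128]
rail 0.65 [307. 208.] 10546 med [617. -28.  36.] lo [ 528. -193.   10.] hi [749. 145. 114.]
knob_grip 0.75 [306. 194.] 309 med [633. -26.  95.] lo [610. -37.  49.] hi [669. -14.  99.]
knob_grip 0.39 [123. 290.] 1831 med [444. 365.  77.] lo [406. 333.  40.] hi [491. 406. 122.]
slide_center 0.85 [310. 161.] 1730 med [728. -30.  94.] lo [608. -76.  47.] hi [758.  11. 116.]
tab_arrow 0.52 [350. 226.] 251 med [ 574. -122.   41.] lo [ 538. -144.   34.] hi [ 595. -102.   46.]
tab_disc 0.71 [285. 228.] 258 med [572.  27.  42.] lo [554.   9.  36.] hi
[... 3467 characters left out ...]
2.] hi [ 657. -287.  107.]
figurine 0.56 [317. 232.] 155 med [573.  28.  38.] lo [554.   9.  31.] hi [596.  50.  44.]
dust_brush 0.6 [440. 371.] 1065 med [ 537. -466.   16.] lo [ 436. -483.   -2.] hi [ 608. -438.   22.]
dust_brush 0.42 [424. 299.] 835 med [ 629. -320.   54.] lo [ 611. -342.   -1.] hi [ 697. -288.  107.]
scale_bar 0.6 [248. 241.] 422 med [432. 141.   7.] lo [361. 128.  -1.] hi [501. 159.  13.]
scale_bar 0.39 [303. 276.] 1890 med [461. -68.  28.] lo [ 406. -122.    1.] hi [523.  -1.  34.]
pot_ring 0.77 [190. 221.] 616 med [332. 312.  19.] lo [290. 274.  -3.] hi [374. 360.  26.]
pot_ring 0.64 [438. 373.] 1097 med [ 537. -466.   16.] lo [ 436. -482.   -2.] hi [ 608. -441.   22.]
```

Run:
```python
from h import *
im,d=viewer.get_image("top")
save("a.png",cv2.resize(im[130:370,90:490],(800,480),interpolation=cv2.INTER_CUBIC))
V,U=np.mgrid[0:480,0:640]
def rect(p): 
    r=cv2.minAreaRect(p[:,:2].astype(np.float32)); return np.round(r[0],1),np.round(r[1],1),round(r[2],1)
for n in ("top","side"):
    if n=="side": im,d=viewer.get_image(n)
    m=masks_of(n,"knob_grip") if n=="top" else []
    full=np.ones((480,640),bool); P=pts(n,d,full)
    def box(x0,x1,y0,y1,z0,z1): return P[(P[:,0]>x0)&(P[:,0]<x1)&(P[:,1]>y0)&(P[:,1]<y1)&(P[:,2]>z0)&(P[:,2]<z1)]
    off=3 if n=="top" else -1
    print(n,"knob top",rect(k:=box(600,680,-60,10,88,105)),k.mean(0).round(1))
    print("dial bar",rect(k:=box(470,560,-310,-210,82,100)),k.mean(0).round(1))
    print("box top",rect(k:=box(420,610,-360,-170,36,100)))
    k=box(395,540,-135,10,24,40); print("stand",cv2.minEnclosingCircle(k[:,:2].astype(np.float32)),k.mean(0).round(1))
    k=box(500,640,200,320,155,200); print("spout",k.mean(0).round(1),rect(k))
    k=box(500,640,200,320,115,152); print("arch",k.mean(0).round(1),rect(k))
    k=box(500,640,200,320,35,110); print("belly",rect(k),cv2.minEnclosingCircle(k[:,:2].astype(np.float32)))
    print("lamphead",rect(box(680,800,-120,60,104,122)))
    for y in (-122,-73,27,78): k=box(530,600,y-28,y+28,36,50); print("tab",rect(k))
```

```text
top knob top (array([641.8, -26.9]), array([17.4, 62.4]), 87.0) [640.3 -26.9  95.4]
dial bar (array([ 516.8, -259.7]), array([70. , 17.1]), 65.5) [ 516.2 -259.1   90.8]
box top (array([ 527.1, -253.4]), array([166.8, 165.6]), 1.5)
stand ((489.4757385253906, -61.8246955871582), 85.86412811279297) [474.  -61.6  31.6]
spout [566.2 266.1 183.1] (array([568.7, 268.4]), array([23.8, 22.6]), 13.7)
arch [561.8 266.2 133.5] (array([568.9, 266.5]), array([18.5, 74.8]), 85.1)
belly (array([565.5, 265.9]), array([92.2, 99.7]), 35.4) ((569.0632934570312, 267.9535217285156), 50.73112487792969)
lamphead (array([746.3, -33.9]), array([97.8, 33.9]), 86.7)
tab (array([ 565.1, -122.4]), array([69.6, 54.9]), 0.3)
tab (array([565., -73.]), array([55.8, 69.7]), 89.8)
tab (array([567.8,  26.7]), array([55.7, 63.8]), 89.2)
tab (array([569.7,  77.5]), array([55.6, 60.7]), 88.5)
side knob top (array([642. , -27.6]), array([23.5, 65.5]), 86.9) [640.9 -28.1  92. ]
dial bar (array([ 517.2, -259.8]), array([71.4, 17.7]), 67.1) [ 515.6 -261.5   88.2]
box top (array([ 527.4, -254.7]), array([168.6, 164.3]), 1.7)
stand ((488.2262878417969, -62.284908294677734), 86.18360900878906) [474.8 -64.4  29.2]
spout [566.5 264.9 177.4] (array([567.3, 268. ]), array([26.2, 24.1]), 33.3)
arch [563.1 265.  133. ] (array([567., 265.]), array([20.6, 71.9]), 79.4)
belly (array([562.2, 263.9]), array([ 85.7, 100.8]), 27.7) ((565.9005126953125, 265.4190673828125), 51.034847259521484)
lamphead (array([746.3, -32.8]), array([100.8,  36.1]), 85.7)
tab (array([ 565.2, -122.1]), array([69.4, 55.6]), 0.5)
tab (array([565.3, -73.3]), array([52.3, 69.4]), 89.1)
tab (array([567.3,  26.8]), array([62.7, 55.6]), 0.2)
tab (array([567.7,  79.6]), array([54.3, 61.6]), 85.3)
```

View pics/a.png

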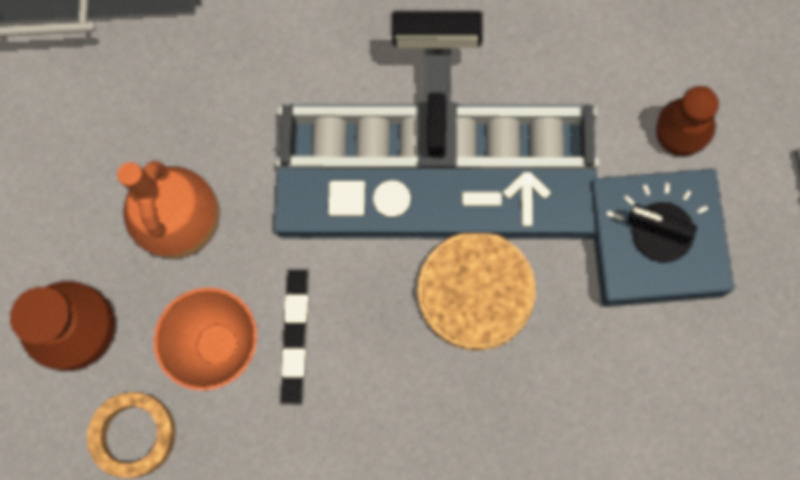

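```bash
cat >> h.py <<'E'
def goto(x,y,z,yaw):   # TCP target mm; yaw of tool x, deg; turn is applied first
    o=get_obs(); R0=cv2.Rodrigues(np.array(o["orientation"]))[0]; c,s=np.cos(np.radians(yaw)),np.sin(np.radians(yaw))
    R1=np.array([[c,s,0],[s,-c,0],[0,0,-1.]]); w=np.degrees(cv2.Rodrigues(R0.T@R1)[0].ravel())
    print("t",round(o["t"],2),"pos",np.round(o["ee_pos"],1),"yaw",round(np.degrees(np.arctan2(R0[1,0],R0[0,0])),2),"w",round(o["width"],1),"F",np.round(o["ft_force"],1))
    print("turn deg",w.round(2),"shift cm after turn",(R1.T@(np.array([x,y,z])-o["ee_pos"])/10).round(2),"before turn",(R0.T@(np.array([x,y,z])-o["ee_pos"])/10).round(2))
E
python3 -c "
from h import *
goto(642,-27.2,130,87)"
```

```text
t 1.95 pos [146.6 607.6 222.7] yaw 76.43 w 87.9 F [ 0.1 -0.8  0.3]
turn deg [ -0.    -0.   -10.57] shift cm after turn [-60.8   52.79   9.27] before turn [-50.08  63.05   9.27]
```

```bash
python3 -m inch '[{"az":-10.6,"jaw":1},{"tx":-3.8,"ty":3.3},{"tx":-3.8,"ty":3.3},{"tx":-3.8,"ty":3.3},{"tx":-3.8,"ty":3.3},{"tx":-3.8,"ty":3.3},{"tx":-3.8,"ty":3.3},{"tx":-3.8,"ty":3.3},{"tx":-3.8,"ty":3.3},{"tx":-3.8,"ty":3.3},{"tx":-3.8,"ty":3.3},{"tx":-3.8,"ty":3.3}]'; python3 -c "
from h import *
goto(642,-27.2,130,87)"
```

```text
t 1.95 pos [146.6 607.6 222.7] yaw 76.43 w 87.9 F [ 0.1 -0.8  0.3]
turn deg [ -0.    -0.   -10.57] shift cm after turn [-60.8   52.79   9.27] before turn [-50.08  63.05   9.27]$[0]: bad value
```

```bash
python3 -m inch '[{"tx":0,"ty":0,"tz":0,"ax":0,"ay":0,"az":-10.6,"jaw":1}]'
```

```text
t: 2.08
ee_pos: [146.6, 607.6, 222.7]
orientation: [-2.274, -2.168, -0.0]
ft_force: [-0.1, -0.2, -0.3]
width: 87.7
```

```bash
python3 -m inch '[{"tx":-3.8,"ty":3.3,"tz":0,"ax":0,"ay":0,"az":0,"jaw":1},{"tx":-3.8,"ty":3.3,"tz":0,"ax":0,"ay":0,"az":0,"jaw":1},{"tx":-3.8,"ty":3.3,"tz":0,"ax":0,"ay":0,"az":0,"jaw":1},{"tx":-3.8,"ty":3.3,"tz":0,"ax":0,"ay":0,"az":0,"jaw":1},{"tx":-3.8,"ty":3.3,"tz":0,"ax":0,"ay":0,"az":0,"jaw":1},{"tx":-3.8,"ty":3.3,"tz":0,"ax":0,"ay":0,"az":0,"jaw":1},{"tx":-3.8,"ty":3.3,"tz":0,"ax":0,"ay":0,"az":0,"jaw":1},{"tx":-3.8,"ty":3.3,"tz":0,"ax":0,"ay":0,"az":0,"jaw":1},{"tx":-3.8,"ty":3.3,"tz":0,"ax":0,"ay":0,"az":0,"jaw":1},{"tx":-3.8,"ty":3.3,"tz":0,"ax":0,"ay":0,"az":0,"jaw":1},{"tx":-3.8,"ty":3.3,"tz":0,"ax":0,"ay":0,"az":0,"jaw":1},{"tx":-3.8,"ty":3.3,"tz":0,"ax":0,"ay":0,"az":0,"jaw":1}]'; python3 -c "
from h import *
goto(642,-27.2,130,87)"
```

```text
t: 3.58
ee_pos: [519.5, 130.2, 222.9]
orientation: [2.278, 2.163, 0.001]
ft_force: [1.6, 0.0, 0.1]
width: 87.9
t 3.58 pos [519.5 130.2 222.9] yaw 87.03 w 87.9 F [1.6 0.  0.1]
turn deg [ 0.03 -0.01  0.02] shift cm after turn [-15.08  13.06   9.29] before turn [-15.09  13.05   9.29]
```

```bash
python3 -m inch '[{"tx":-3.8,"ty":3.3,"tz":0,"ax":0,"ay":0,"az":0,"jaw":1},{"tx":-3.8,"ty":3.3,"tz":0,"ax":0,"ay":0,"az":0,"jaw":1},{"tx":-3.8,"ty":3.3,"tz":0,"ax":0,"ay":0,"az":0,"jaw":1},{"tx":-3.8,"ty":3.3,"tz":0,"ax":0,"ay":0,"az":0,"jaw":1},{"tx":0,"ty":0,"tz":3.1,"ax":0,"ay":0,"az":0,"jaw":1},{"tx":0,"ty":0,"tz":3.1,"ax":0,"ay":0,"az":0,"jaw":1},{"tx":0,"ty":0,"tz":3.1,"ax":0,"ay":0,"az":0,"jaw":1},{"tx":0,"ty":0,"tz":0,"ax":0,"ay":0,"az":0,"jaw":1}]'
python3 - <<'E'
from h import *
goto(642,-27.2,60,87)
im,d=viewer.get_image("side"); save("b.png",cv2.resize(im[140:340,240:440],(600,600),interpolation=cv2.INTER_CUBIC))
E
```

```text
t: 4.58
ee_pos: [640.6, -26.9, 127.3]
orientation: [-2.276, -2.16, 0.005]
ft_force: [-1.1, -0.6, 1.3]
width: 87.8
t 4.58 pos [640.6 -26.9 127.3] yaw 87.02 w 87.8 F [-1.1 -0.6  1.3]
turn deg [-0.29 -0.    0.02] shift cm after turn [-0.02  0.14  6.73] before turn [-0.02  0.18  6.73]
```

View pics/b.png

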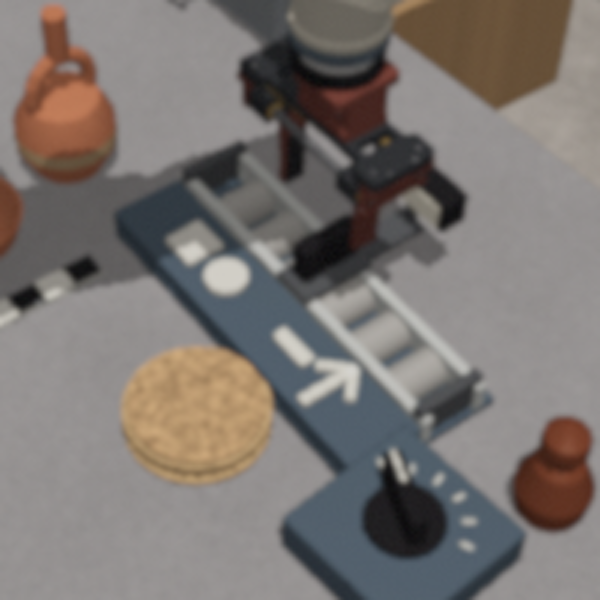

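```bash
python3 -m inch '[{"tx":0,"ty":0.1,"tz":2.3,"ax":0,"ay":0,"az":0,"jaw":1},{"tx":0,"ty":0,"tz":2.3,"ax":0,"ay":0,"az":0,"jaw":1},{"tx":0,"ty":0,"tz":2.1,"ax":0,"ay":0,"az":0,"jaw":0.8},{"tx":0,"ty":0,"tz":0,"ax":0,"ay":0,"az":0,"jaw":0},{"tx":0,"ty":0,"tz":0,"ax":0,"ay":0,"az":0,"jaw":0},{"tx":0,"ty":0,"tz":0,"ax":0,"ay":0,"az":0,"jaw":0},{"tx":0,"ty":0,"tz":0,"ax":0,"ay":0,"az":0,"jaw":0},{"tx":0,"ty":0,"tz":0,"ax":0,"ay":0,"az":0,"jaw":0}]'; python3 -c "
from h import *
goto(642,-27.2,92,87)"
```

```text
t: 5.62
ee_pos: [643.6, -27.0, 63.1]
orientation: [2.278, 2.163, 0.001]
ft_force: [0.0, -0.7, -0.9]
width: 31.5
t 5.62 pos [643.6 -27.   63.1] yaw 87.03 w 31.5 F [ 0.  -0.7 -0.9]
turn deg [0.03 0.   0.03] shift cm after turn [-0.02 -0.16 -2.89] before turn [-0.02 -0.16 -2.89]
```

Fingers still closing; wait, then lift 33 mm.

```bash
python3 -m inch '[{"tx":0,"ty":0,"tz":0,"ax":0,"ay":0,"az":0,"jaw":0},{"tx":0,"ty":0,"tz":0,"ax":0,"ay":0,"az":0,"jaw":0},{"tx":0,"ty":0,"tz":0,"ax":0,"ay":0,"az":0,"jaw":0},{"tx":0,"ty":0,"tz":0,"ax":0,"ay":0,"az":0,"jaw":0}]'; python3 -c "
from h import *
goto(642,-27.2,92,87)"; python3 -m inch '[{"tx":0,"ty":0,"tz":-1.1,"ax":0,"ay":0,"az":0,"jaw":0},{"tx":0,"ty":0,"tz":-1.1,"ax":0,"ay":0,"az":0,"jaw":0},{"tx":0,"ty":0,"tz":-1.1,"ax":0,"ay":0,"az":0,"jaw":0},{"tx":0,"ty":0,"tz":0,"ax":0,"ay":0,"az":0,"jaw":0}]'
```

```text
t: 6.12
ee_pos: [643.5, -27.0, 62.8]
orientation: [2.278, 2.163, 0.0]
ft_force: [0.8, 0.2, 1.3]
width: 20.1
t 6.12 pos [643.5 -27.   62.8] yaw 87.02 w 20.1 F [0.8 0.2 1.3]
turn deg [ 0.01 -0.01  0.02] shift cm after turn [-0.03 -0.15 -2.92] before turn [-0.03 -0.15 -2.92]
t: 6.62
ee_pos: [643.4, -27.0, 96.7]
orientation: [2.278, 2.163, 0.001]
ft_force: [1.5, 0.3, -5.3]
width: 19.8
```

```bash
python3 -m inch '[{"tx":-1.0,"ty":0,"tz":0,"ax":0,"ay":0,"az":0,"jaw":0},{"tx":-2,"ty":0,"tz":0,"ax":0,"ay":0,"az":0,"jaw":0},{"tx":-2,"ty":0,"tz":0,"ax":0,"ay":0,"az":0,"jaw":0},{"tx":-2,"ty":0,"tz":0,"ax":0,"ay":0,"az":0,"jaw":0},{"tx":-2,"ty":0,"tz":0,"ax":0,"ay":0,"az":0,"jaw":0},{"tx":-1,"ty":0,"tz":0,"ax":0,"ay":0,"az":0,"jaw":0},{"tx":0,"ty":0,"tz":0,"ax":0,"ay":0,"az":0,"jaw":0},{"tx":0,"ty":0,"tz":0,"ax":0,"ay":0,"az":0,"jaw":0}]'; python3 -c "
from h import *
goto(642,-127,63,87)"
```

```text
t: 7.62
ee_pos: [637.4, -126.5, 95.3]
orientation: [-2.277, -2.162, 0.002]
ft_force: [-4.8, 0.7, -4.7]
width: 19.5
t 7.62 pos [ 637.4 -126.5   95.3] yaw 87.04 w 19.5 F [-4.8  0.7 -4.7]
turn deg [-0.11 -0.02  0.04] shift cm after turn [-0.03  0.47  3.23] before turn [-0.03  0.47  3.23]
```

```bash
python3 -m inch '[{"tx":0,"ty":0,"tz":1.1,"ax":0,"ay":0,"az":0,"jaw":0},{"tx":0,"ty":0,"tz":1.1,"ax":0,"ay":0,"az":0,"jaw":0},{"tx":0,"ty":0,"tz":1.0,"ax":0,"ay":0,"az":0,"jaw":0},{"tx":0,"ty":0,"tz":0,"ax":0,"ay":0,"az":0,"jaw":0}]'
```

```text
t: 8.12
ee_pos: [637.4, -125.9, 63.3]
orientation: [-2.276, -2.163, 0.002]
ft_force: [-6.3, -0.1, -3.3]
width: 19.8
```

```bash
python3 -m inch '[{"tx":0,"ty":0,"tz":0,"ax":0,"ay":0,"az":0,"jaw":0.4},{"tx":0,"ty":0,"tz":0,"ax":0,"ay":0,"az":0,"jaw":0.6},{"tx":0,"ty":0,"tz":0,"ax":0,"ay":0,"az":0,"jaw":0.9},{"tx":0,"ty":0,"tz":0,"ax":0,"ay":0,"az":0,"jaw":0.9},{"tx":0,"ty":0,"tz":-4,"ax":0,"ay":0,"az":0,"jaw":0.9},{"tx":0,"ty":0,"tz":-4,"ax":0,"ay":0,"az":0,"jaw":0.9},{"tx":0,"ty":0,"tz":-4,"ax":0,"ay":0,"az":0,"jaw":0.9}]'
python3 - <<'E'
from h import *
goto(514,-266,130,68)
for n in ("top","side"):
    im,d=viewer.get_image(n)
    P=pts(n,d,np.ones((480,640),bool))
    def box(x0,x1,y0,y1,z0,z1): return P[(P[:,0]>x0)&(P[:,0]<x1)&(P[:,1]>y0)&(P[:,1]<y1)&(P[:,2]>z0)&(P[:,2]<z1)]
    k=box(600,670,-150,-100,85,105); print(n,"knob",k.mean(0).round(1),cv2.minAreaRect(k[:,:2].astype(np.float32)))
    k=box(425,600,-350,-190,38,52); print("boxtop",cv2.minAreaRect(k[:,:2].astype(np.float32)))
    k=box(425,600,-350,-200,50,64); print("disc",cv2.minEnclosingCircle(k[:,:2].astype(np.float32)))
    if n=="side":save("c.png",cv2.resize(im[180:380,280:480],(600,600),interpolation=cv2.INTER_CUBIC))
E
```

```text
t: 9.0
ee_pos: [638.2, -126.9, 184.9]
orientation: [2.278, 2.163, 0.0]
ft_force: [1.0, -0.2, 0.1]
width: 78.9
t 9.0 pos [ 638.2 -126.9  184.9] yaw 87.03 w 78.9 F [ 1.  -0.2  0.1]
turn deg [ 1.000e-02 -0.000e+00  1.903e+01] shift cm after turn [-17.55  -6.31   5.49] before turn [-14.53 -11.69   5.49]
top knob [nan nan nan] ((0.0, 0.0), (0.0, 0.0), 0.0)
boxtop ((514.6827392578125, -326.8868713378906), (137.9087677001953, 20.63345718383789), 2.499051570892334)
disc ((515.0511474609375, -325.68902587890625), 68.47412109375)
side knob [ 634.  -127.7   91.5] ((634.8870239257812, -127.28658294677734), (21.293691635131836, 64.71574401855469), 89.02776336669922)
boxtop ((521.6368408203125, -264.6920166015625), (158.7310791015625, 144.895263671875), 1.3403899669647217)
disc ((512.583740234375, -249.8149871826172), 56.96958923339844)<stdin>:7: RuntimeWarning: Mean of empty slice.
  ret = um.true_divide(
```

```bash
python3 -m inch '[{"tx":0,"ty":0,"tz":0,"ax":0,"ay":0,"az":10.1,"jaw":1},{"tx":0,"ty":0,"tz":0,"ax":0,"ay":0,"az":10.1,"jaw":1},{"tx":0,"ty":0,"tz":0,"ax":0,"ay":0,"az":10.1,"jaw":1},{"tx":0,"ty":0,"tz":0,"ax":0,"ay":0,"az":10.1,"jaw":1},{"tx":0,"ty":0,"tz":0,"ax":0,"ay":0,"az":10.1,"jaw":1},{"tx":0,"ty":0,"tz":0,"ax":0,"ay":0,"az":10.1,"jaw":1},{"tx":0,"ty":0,"tz":0,"ax":0,"ay":0,"az":10.1,"jaw":1},{"tx":0,"ty":0,"tz":0,"ax":0,"ay":0,"az":10.1,"jaw":1},{"tx":0,"ty":0,"tz":0,"ax":0,"ay":0,"az":10.1,"jaw":1},{"tx":0,"ty":0,"tz":0,"ax":0,"ay":0,"az":10.1,"jaw":1},{"tx":0,"ty":0,"tz":0,"ax":0,"ay":0,"az":9.5,"jaw":1},{"tx":0,"ty":0,"tz":0,"ax":0,"ay":0,"az":0,"jaw":1}]';python3 -c "
from h import *
goto(514,-266,115,-23.5);print(get_obs()['qpos'])"
```

```text
t: 10.6
ee_pos: [637.9, -126.8, 182.9]
orientation: [3.076, -0.637, -0.001]
ft_force: [-0.2, 0.7, 0.7]
width: 87.9
t 10.6 pos [ 637.9 -126.8  182.9] yaw -23.38 w 87.9 F [-0.2  0.7  0.7]
turn deg [0.01 0.05 0.12] shift cm after turn [-5.81 17.7   6.79] before turn [-5.84 17.69  6.8 ]
[-2.14582919e-01  5.04243474e-01  1.59879078e+00 -1.14967848e-05
  1.03943864e+00  1.93557312e-01]
```

View pics/c.png

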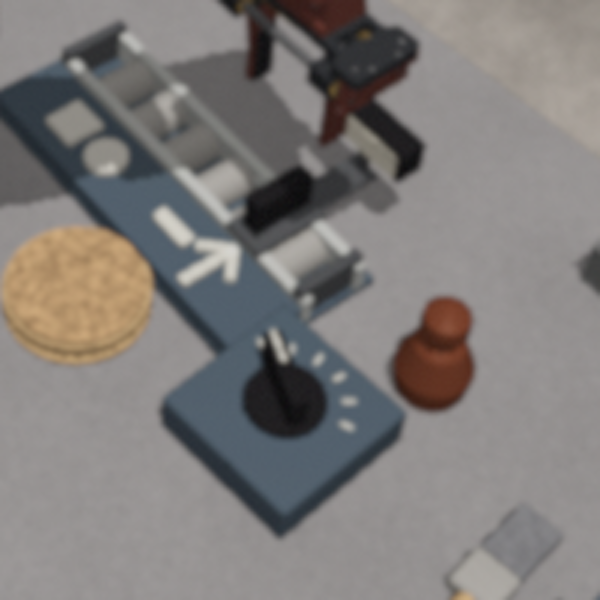

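```bash
python3 -m inch '[{"tx":-1.46,"ty":4.42,"tz":0,"ax":0,"ay":0,"az":0,"jaw":1},{"tx":-1.45,"ty":4.42,"tz":0,"ax":0,"ay":0,"az":0,"jaw":1},{"tx":-1.45,"ty":4.42,"tz":0,"ax":0,"ay":0,"az":0,"jaw":1},{"tx":-1.45,"ty":4.43,"tz":0,"ax":0,"ay":0,"az":0,"jaw":1},{"tx":0,"ty":0,"tz":3,"ax":0,"ay":0,"az":0,"jaw":1},{"tx":0,"ty":0,"tz":3,"ax":0,"ay":0,"az":0,"jaw":1},{"tx":0,"ty":0,"tz":0,"ax":0,"ay":0,"az":0,"jaw":1}]'
python3 - <<'E'
from h import *
goto(514,-266,62,-23.5)
n="side";im,d=viewer.get_image(n)
save("d.png",cv2.resize(im[230:380,300:450],(600,600),interpolation=cv2.INTER_CUBIC))
E
```

```text
t: 11.48
ee_pos: [512.7, -265.3, 121.5]
orientation: [-3.075, 0.635, 0.007]
ft_force: [0.1, -0.6, -0.2]
width: 87.7
t 11.47 pos [ 512.7 -265.3  121.5] yaw -23.32 w 87.7 F [ 0.1 -0.6 -0.2]
turn deg [-0.02  0.28  0.18] shift cm after turn [0.14 0.01 5.95] before turn [0.17 0.02 5.95]
```

View pics/d.png

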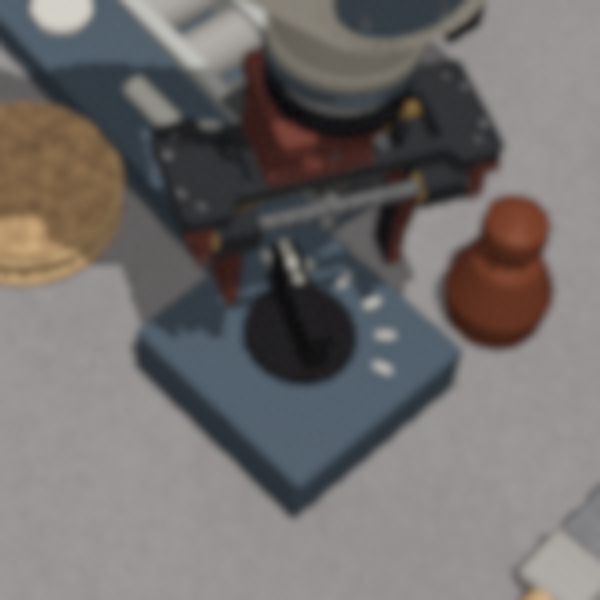

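```bash
python3 -m inch '[{"tx":0.1,"ty":0,"tz":2,"ax":0,"ay":0,"az":0,"jaw":0.6},{"tx":0,"ty":0,"tz":2,"ax":0,"ay":0,"az":0,"jaw":0.6},{"tx":0,"ty":0,"tz":1.9,"ax":0,"ay":0,"az":0,"jaw":0.6},{"tx":0,"ty":0,"tz":0,"ax":0,"ay":0,"az":0,"jaw":0},{"tx":0,"ty":0,"tz":0,"ax":0,"ay":0,"az":0,"jaw":0},{"tx":0,"ty":0,"tz":0,"ax":0,"ay":0,"az":0,"jaw":0},{"tx":0,"ty":0,"tz":0,"ax":0,"ay":0,"az":0,"jaw":0},{"tx":0,"ty":0,"tz":0,"ax":0,"ay":0,"az":0,"jaw":0},{"tx":0,"ty":0,"tz":0,"ax":0,"ay":0,"az":0,"jaw":0}]'; python3 -c "
from h import *
goto(514,-266,62,-23.5);print(get_obs()['moment'])"
```

```text
t: 12.65
ee_pos: [515.5, -266.5, 65.1]
orientation: [-3.076, 0.64, -0.0]
ft_force: [-1.9, 0.3, 5.1]
width: 16.1
t 12.65 pos [ 515.5 -266.5   65.1] yaw -23.5 w 16.1 F [-1.9  0.3  5.1]
turn deg [-0.01 -0.01  0.  ] shift cm after turn [-0.15  0.02  0.31] before turn [-0.15  0.02  0.31]
[ 0.02639949  0.45133148 -0.30598704]
```

```bash
python3 -m inch '[{"tx":0,"ty":0,"tz":0,"ax":0,"ay":0,"az":7.8,"jaw":0},{"tx":0,"ty":0,"tz":0,"ax":0,"ay":0,"az":7.8,"jaw":0},{"tx":0,"ty":0,"tz":0,"ax":0,"ay":0,"az":7.8,"jaw":0},{"tx":0,"ty":0,"tz":0,"ax":0,"ay":0,"az":7.8,"jaw":0},{"tx":0,"ty":0,"tz":0,"ax":0,"ay":0,"az":7.8,"jaw":0},{"tx":0,"ty":0,"tz":0,"ax":0,"ay":0,"az":7.8,"jaw":0},{"tx":0,"ty":0,"tz":0,"ax":0,"ay":0,"az":7.8,"jaw":0},{"tx":0,"ty":0,"tz":0,"ax":0,"ay":0,"az":7.8,"jaw":0},{"tx":0,"ty":0,"tz":0,"ax":0,"ay":0,"az":7.8,"jaw":0},{"tx":0,"ty":0,"tz":0,"ax":0,"ay":0,"az":7.8,"jaw":0},{"tx":0,"ty":0,"tz":0,"ax":0,"ay":0,"az":0,"jaw":0},{"tx":0,"ty":0,"tz":0,"ax":0,"ay":0,"az":0,"jaw":0}]'; python3 -c "
from h import *
goto(514,-266,62,-101);print(get_obs()['moment'])"
```

```text
t: 14.15
ee_pos: [515.2, -266.2, 65.1]
orientation: [1.989, -2.432, -0.001]
ft_force: [-3.2, 1.8, 7.2]
width: 16.2
t 14.15 pos [ 515.2 -266.2   65.1] yaw -101.45 w 16.2 F [-3.2  1.8  7.2]
turn deg [ 0.02  0.01 -0.45] shift cm after turn [0.   0.12 0.31] before turn [0.01 0.12 0.31]
[ 0.26719891  0.52289459 -0.00115926]
```

Turned 78°. Release and rise; check the dial once clear.

```bash
python3 -m inch '[{"tx":0,"ty":0,"tz":0,"ax":0,"ay":0,"az":0,"jaw":0.5},{"tx":0,"ty":0,"tz":0,"ax":0,"ay":0,"az":0,"jaw":0.5},{"tx":0,"ty":0,"tz":0,"ax":0,"ay":0,"az":0,"jaw":0.5},{"tx":0,"ty":0,"tz":-4,"ax":0,"ay":0,"az":0,"jaw":1},{"tx":0,"ty":0,"tz":-5,"ax":0,"ay":0,"az":0,"jaw":1},{"tx":0,"ty":0,"tz":-5,"ax":0,"ay":0,"az":0,"jaw":1},{"tx":0,"ty":0,"tz":-5,"ax":0,"ay":0,"az":0,"jaw":1}]'
python3 - <<'E'
from h import *
goto(568,267,280,-101); print(get_obs()['qpos'].round(2))
n="side";im,d=viewer.get_image(n)
save("e.png",cv2.resize(im[230:380,300:450],(600,600),interpolation=cv2.INTER_CUBIC))
P=pts(n,d,np.ones((480,640),bool))
k=P[(P[:,0]>455)&(P[:,0]<575)&(abs(P[:,1]+266)<60)&(P[:,2]>80)&(P[:,2]<97)]; print(cv2.minAreaRect(k[:,:2].astype(np.float32)))
E
```

```text
t: 15.02
ee_pos: [515.2, -266.3, 256.2]
orientation: [1.988, -2.432, -0.0]
ft_force: [0.3, -0.9, 0.3]
width: 80.2
t 15.03 pos [ 515.2 -266.3  256.2] yaw -101.47 w 80.2 F [ 0.3 -0.9  0.3]
turn deg [ 0.01 -0.   -0.47] shift cm after turn [-53.36   4.99  -2.38] before turn [-53.32   5.43  -2.38]
[-0.5   0.32  1.7  -0.    1.12  1.27]
((520.0401611328125, -268.1530456542969), (19.513147354125977, 68.80290222167969), 75.05494689941406)
```

View pics/e.png

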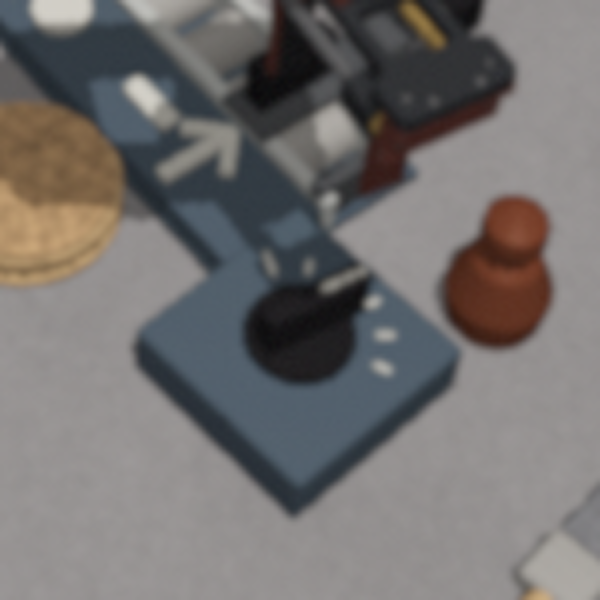

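```bash
python3 -m inch '[{"tx":0,"ty":0,"tz":0,"ax":0,"ay":0,"az":-4.5,"jaw":1},{"tx":-4.88,"ty":0.11,"tz":0,"ax":0,"ay":0,"az":0,"jaw":1},{"tx":-4.88,"ty":0.11,"tz":0,"ax":0,"ay":0,"az":0,"jaw":1},{"tx":-4.88,"ty":0.11,"tz":0,"ax":0,"ay":0,"az":0,"jaw":1},{"tx":-4.88,"ty":0.11,"tz":0,"ax":0,"ay":0,"az":0,"jaw":1},{"tx":-4.88,"ty":0.11,"tz":0,"ax":0,"ay":0,"az":0,"jaw":1},{"tx":-4.88,"ty":0.11,"tz":0,"ax":0,"ay":0,"az":0,"jaw":1},{"tx":-4.88,"ty":0.11,"tz":0,"ax":0,"ay":0,"az":0,"jaw":1},{"tx":-4.88,"ty":0.11,"tz":0,"ax":0,"ay":0,"az":0,"jaw":1},{"tx":-4.88,"ty":0.11,"tz":0,"ax":0,"ay":0,"az":0,"jaw":1},{"tx":-4.88,"ty":0.11,"tz":0,"ax":0,"ay":0,"az":0,"jaw":1},{"tx":-4.88,"ty":0.11,"tz":0,"ax":0,"ay":0,"az":0,"jaw":1}]'; python3 -m inch '[{"tx":0,"ty":0,"tz":0,"ax":0,"ay":0,"az":0,"jaw":1},{"tx":0,"ty":0,"tz":0,"ax":0,"ay":0,"az":0,"jaw":1}]'
python3 - <<'E'
from h import *
goto(568,268,151,-97)
im,d=viewer.get_image("side")
P=pts("side",d,np.ones((480,640),bool))
k=P[(abs(P[:,0]-565)<60)&(abs(P[:,1]-265)<60)]
s=k[(k[:,2]>150)&(k[:,2]<192)];print("spout",cv2.minAreaRect(s[:,:2].astype(np.float32)),s.mean(0))
s=k[(k[:,2]>186)&(k[:,2]<192)];print("rim",len(s),s.mean(0))
save("f.png",cv2.resize(im[80:230,190:340],(600,600),interpolation=cv2.INTER_CUBIC))
im,d=viewer.get_image("top")
P=pts("top",d,np.ones((480,640),bool))
k=P[(abs(P[:,0]-466)<75)&(abs(P[:,1]+61)<75)&(P[:,2]>27)&(P[:,2]<37)&(P[:,0]<525)]
print("stand",cv2.minAreaRect(k[:,:2].astype(np.float32)),k.min(0),k.max(0),k.mean(0))
m=max(masks_of("top","stand"),key=lambda m:m["score"]); q=pts("top",d,m["pixels"]); q=q[(q[:,2]>25)&(q[:,2]<38)]; print(m["score"],q.mean(0), cv2.minEnclosingCircle(q[:,:2].astype(np.float32)))
E
```

```text
t: 16.58
ee_pos: [568.5, 269.5, 254.4]
orientation: [2.083, -2.352, 0.0]
ft_force: [0.9, -0.5, 0.1]
width: 87.6
t: 16.82
ee_pos: [568.1, 267.4, 254.1]
orientation: [2.082, -2.351, 0.0]
ft_force: [0.6, -0.6, 0.1]
width: 88.0
t 16.82 pos [568.1 267.4 254.1] yaw -96.93 w 88.0 F [ 0.6 -0.6  0.1]
turn deg [ 0.05 -0.05  0.07] shift cm after turn [-0.05  0.02 10.31] before turn [-6.000e-02  1.000e-02  1.031e+01]
spout ((568.0167236328125, 267.81201171875), (26.49024200439453, 25.441923141479492), 31.625953674316406) [566.34587078 264.57116259 175.05226661]
rim 39 [568.71229249 269.04022107 188.96806823]
stand ((464.5830993652344, -60.15147399902344), (127.80322265625, 120.19517517089844), 88.08051300048828) [ 404.2291275  -124.40427693   27.00664229] [524.82357632   3.64318675  36.92653831] [465.56479075 -60.48347444  31.57326952]
0.96 [466.11379573 -60.53845675  31.35287695] ((467.7623291015625, -60.37705612182617), 64.97429656982422)
```

View pics/f.png

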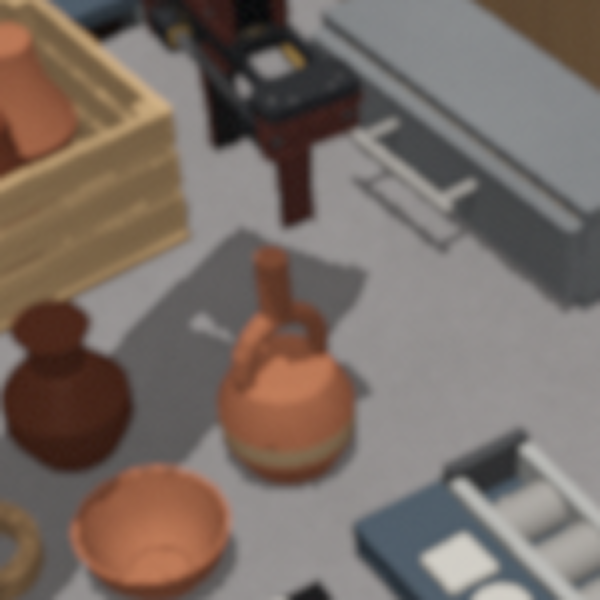

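```bash
python3 -m inch '[{"tx":0,"ty":0,"tz":3,"ax":0,"ay":0,"az":0,"jaw":1},{"tx":0,"ty":0,"tz":3,"ax":0,"ay":0,"az":0,"jaw":1},{"tx":0,"ty":0,"tz":3,"ax":0,"ay":0,"az":0,"jaw":1},{"tx":0,"ty":0,"tz":1.2,"ax":0,"ay":0,"az":0,"jaw":0.7},{"tx":0,"ty":0,"tz":0,"ax":0,"ay":0,"az":0,"jaw":0.5},{"tx":0,"ty":0,"tz":0,"ax":0,"ay":0,"az":0,"jaw":0},{"tx":0,"ty":0,"tz":0,"ax":0,"ay":0,"az":0,"jaw":0},{"tx":0,"ty":0,"tz":0,"ax":0,"ay":0,"az":0,"jaw":0},{"tx":0,"ty":0,"tz":0,"ax":0,"ay":0,"az":0,"jaw":0},{"tx":0,"ty":0,"tz":0,"ax":0,"ay":0,"az":0,"jaw":0},{"tx":0,"ty":0,"tz":0,"ax":0,"ay":0,"az":0,"jaw":0}]'
```

```text
t: 18.35
ee_pos: [568.6, 268.0, 152.7]
orientation: [-2.082, 2.352, -0.0]
ft_force: [0.6, 0.7, -0.0]
width: 23.5
```

```bash
python3 -m inch '[{"tx":0,"ty":0,"tz":-0.7,"ax":0,"ay":0,"az":0,"jaw":0},{"tx":0,"ty":0,"tz":-1.3,"ax":0,"ay":0,"az":0,"jaw":0},{"tx":0,"ty":0,"tz":-2,"ax":0,"ay":0,"az":0,"jaw":0},{"tx":0,"ty":0,"tz":-2,"ax":0,"ay":0,"az":0,"jaw":0},{"tx":0,"ty":0,"tz":-2,"ax":0,"ay":0,"az":0,"jaw":0},{"tx":0,"ty":0,"tz":-1.3,"ax":0,"ay":0,"az":0,"jaw":0},{"tx":0,"ty":0,"tz":-0.7,"ax":0,"ay":0,"az":0,"jaw":0},{"tx":0,"ty":0,"tz":0,"ax":0,"ay":0,"az":0,"jaw":0}]'; python3 -c "
from h import *
goto(466.5,-60.6,252,-97)"
```

```text
t: 19.35
ee_pos: [568.6, 267.9, 253.1]
orientation: [-2.082, 2.352, -0.0]
ft_force: [-0.4, -0.0, -4.2]
width: 23.5
t 19.35 pos [568.6 267.9 253.1] yaw -96.97 w 23.5 F [-0.4 -0.  -4.2]
turn deg [-0.03  0.02  0.03] shift cm after turn [33.85  6.13  0.11] before turn [33.85  6.15  0.1 ]
```

```bash
python3 -m inch '[{"tx":0.7,"ty":0.13,"tz":0,"ax":0,"ay":0,"az":0,"jaw":0},{"tx":1.3,"ty":0.24,"tz":0,"ax":0,"ay":0,"az":0,"jaw":0},{"tx":2,"ty":0.36,"tz":0,"ax":0,"ay":0,"az":0,"jaw":0},{"tx":2.3,"ty":0.42,"tz":0,"ax":0,"ay":0,"az":0,"jaw":0},{"tx":2.3,"ty":0.42,"tz":0,"ax":0,"ay":0,"az":0,"jaw":0},{"tx":2.3,"ty":0.42,"tz":0,"ax":0,"ay":0,"az":0,"jaw":0},{"tx":2.3,"ty":0.42,"tz":0,"ax":0,"ay":0,"az":0,"jaw":0},{"tx":2.3,"ty":0.42,"tz":0,"ax":0,"ay":0,"az":0,"jaw":0},{"tx":2.3,"ty":0.42,"tz":0,"ax":0,"ay":0,"az":0,"jaw":0},{"tx":2.3,"ty":0.42,"tz":0,"ax":0,"ay":0,"az":0,"jaw":0},{"tx":2.3,"ty":0.42,"tz":0,"ax":0,"ay":0,"az":0,"jaw":0},{"tx":2.3,"ty":0.42,"tz":0,"ax":0,"ay":0,"az":0,"jaw":0}]'; python3 -m inch '[{"tx":2.3,"ty":0.42,"tz":0,"ax":0,"ay":0,"az":0,"jaw":0},{"tx":2.3,"ty":0.42,"tz":0,"ax":0,"ay":0,"az":0,"jaw":0},{"tx":2,"ty":0.36,"tz":0,"ax":0,"ay":0,"az":0,"jaw":0},{"tx":1.3,"ty":0.24,"tz":0,"ax":0,"ay":0,"az":0,"jaw":0},{"tx":0.8,"ty":0.14,"tz":0,"ax":0,"ay":0,"az":0,"jaw":0},{"tx":0.4,"ty":0.08,"tz":0,"ax":0,"ay":0,"az":0,"jaw":0},{"tx":0,"ty":0,"tz":0,"ax":0,"ay":0,"az":0,"jaw":0},{"tx":0,"ty":0,"tz":0,"ax":0,"ay":0,"az":0,"jaw":0}]'
python3 - <<'E'
from h import *
goto(466.5,-60.6,182.7,-97)
im,d=viewer.get_image("side"); save("g.png",cv2.resize(im[150:350,200:400],(600,600),interpolation=cv2.INTER_CUBIC))
P=pts("side",d,np.ones((480,640),bool)); k=P[(abs(P[:,0]-466)<80)&(abs(P[:,1]+60)<80)&(P[:,2]>110)&(P[:,2]<205)]
print(cv2.minEnclosingCircle(k[:,:2].astype(np.float32)),k.min(0))
E
```

```text
t: 20.85
ee_pos: [493.2, 26.7, 252.8]
orientation: [-2.082, 2.352, -0.0]
ft_force: [0.1, -0.9, -3.3]
width: 23.7
t: 21.85
ee_pos: [466.4, -59.8, 252.6]
orientation: [-2.083, 2.352, 0.0]
ft_force: [-0.5, -0.2, -3.5]
width: 23.5
t 21.85 pos [466.4 -59.8 252.6] yaw -96.94 w 23.5 F [-0.5 -0.2 -3.5]
turn deg [0.   0.01 0.06] shift cm after turn [ 0.08 -0.02  6.99] before turn [ 0.08 -0.02  6.99]
((464.06854248046875, -62.03353500366211), 50.836753845214844) [ 416.0672199  -112.80186017  111.49249451]
```

View pics/g.png

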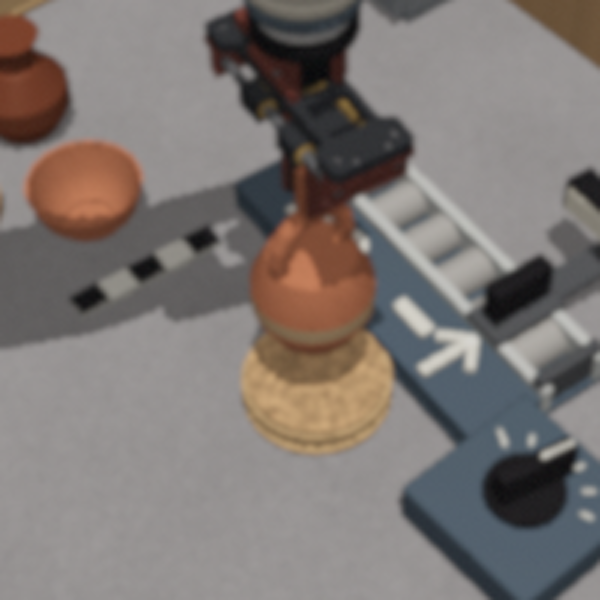

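```bash
python3 -m inch '[{"tx":0.1,"ty":0,"tz":0.7,"ax":0,"ay":0,"az":0,"jaw":0},{"tx":0,"ty":0,"tz":1.3,"ax":0,"ay":0,"az":0,"jaw":0},{"tx":0,"ty":0,"tz":1.6,"ax":0,"ay":0,"az":0,"jaw":0},{"tx":0,"ty":0,"tz":1.4,"ax":0,"ay":0,"az":0,"jaw":0},{"tx":0,"ty":0,"tz":0.8,"ax":0,"ay":0,"az":0,"jaw":0},{"tx":0,"ty":0,"tz":0.5,"ax":0,"ay":0,"az":0,"jaw":0},{"tx":0,"ty":0,"tz":0.3,"ax":0,"ay":0,"az":0,"jaw":0},{"tx":0,"ty":0,"tz":0,"ax":0,"ay":0,"az":0,"jaw":0},{"tx":0,"ty":0,"tz":0,"ax":0,"ay":0,"az":0,"jaw":0}]'; python3 -m inch '[{"tx":0,"ty":0,"tz":0.2,"ax":0,"ay":0,"az":0,"jaw":0},{"tx":0,"ty":0,"tz":0.1,"ax":0,"ay":0,"az":0,"jaw":0},{"tx":0,"ty":0,"tz":0,"ax":0,"ay":0,"az":0,"jaw":0}]'
```

```text
t: 23.02
ee_pos: [466.4, -61.2, 187.0]
orientation: [-2.082, 2.352, -0.001]
ft_force: [0.3, -0.4, -4.0]
width: 23.7
t: 23.4
ee_pos: [466.1, -61.1, 183.6]
orientation: [2.082, -2.352, -0.0]
ft_force: [-0.5, -0.5, -2.2]
width: 23.3
```

```bash
python3 -m inch '[{"tx":0,"ty":0,"tz":0.1,"ax":0,"ay":0,"az":0,"jaw":0},{"tx":0,"ty":0,"tz":0,"ax":0,"ay":0,"az":0,"jaw":0},{"tx":0,"ty":0,"tz":0,"ax":0,"ay":0,"az":0,"jaw":0}]'
```

```text
t: 23.78
ee_pos: [466.2, -61.1, 182.7]
orientation: [-2.082, 2.352, -0.0]
ft_force: [-1.1, -0.2, -2.9]
width: 23.6
```

```bash
python3 -m inch '[{"tx":0,"ty":0,"tz":0.1,"ax":0,"ay":0,"az":0,"jaw":0},{"tx":0,"ty":0,"tz":0,"ax":0,"ay":0,"az":0,"jaw":0},{"tx":0,"ty":0,"tz":0,"ax":0,"ay":0,"az":0,"jaw":0}]';  python3 -m inch '[{"tx":0,"ty":0,"tz":0.05,"ax":0,"ay":0,"az":0,"jaw":0},{"tx":0,"ty":0,"tz":0,"ax":0,"ay":0,"az":0,"jaw":0},{"tx":0,"ty":0,"tz":0,"ax":0,"ay":0,"az":0,"jaw":0}]'
```

```text
t: 24.15
ee_pos: [466.7, -61.1, 182.6]
orientation: [-2.082, 2.352, -0.001]
ft_force: [-1.0, 0.9, 8.0]
width: 23.4
t: 24.52
ee_pos: [467.0, -61.1, 182.6]
orientation: [-2.081, 2.351, -0.002]
ft_force: [-3.1, 2.1, 12.0]
width: 23.8
```

```bash
python3 -m inch '[{"tx":0,"ty":0,"tz":-0.1,"ax":0,"ay":0,"az":0,"jaw":0},{"tx":0,"ty":0,"tz":0,"ax":0,"ay":0,"az":0,"jaw":0.35},{"tx":0,"ty":0,"tz":0,"ax":0,"ay":0,"az":0,"jaw":0.5},{"tx":0,"ty":0,"tz":0,"ax":0,"ay":0,"az":0,"jaw":0.6},{"tx":0,"ty":0,"tz":0,"ax":0,"ay":0,"az":0,"jaw":0.7},{"tx":0,"ty":0,"tz":0,"ax":0,"ay":0,"az":0,"jaw":0.7}]'; python3 -m inch '[{"tx":0,"ty":0,"tz":-1,"ax":0,"ay":0,"az":0,"jaw":0.7},{"tx":0,"ty":0,"tz":-3,"ax":0,"ay":0,"az":0,"jaw":0.7},{"tx":0,"ty":0,"tz":-4,"ax":0,"ay":0,"az":0,"jaw":0.7},{"tx":0,"ty":0,"tz":-4,"ax":0,"ay":0,"az":0,"jaw":0.7},{"tx":0,"ty":0,"tz":-3,"ax":0,"ay":0,"az":0,"jaw":0.7},{"tx":5,"ty":0,"tz":0,"ax":0,"ay":0,"az":0,"jaw":0.7},{"tx":-5,"ty":0,"tz":0,"ax":0,"ay":0,"az":0,"jaw":0.7},{"tx":-5,"ty":0,"tz":0,"ax":0,"ay":0,"az":0,"jaw":0.7},{"tx":-5,"ty":0,"tz":0,"ax":0,"ay":0,"az":0,"jaw":0.7},{"tx":-5,"ty":0,"tz":0,"ax":0,"ay":0,"az":0,"jaw":0.7},{"tx":-5,"ty":0,"tz":0,"ax":0,"ay":0,"az":0,"jaw":0.7}]'
python3 - <<'E'
from h import *
o=get_obs();print(o["ee_pos"].round())
for n in ("top","side"):
    im,d=viewer.get_image(n)
    save("z_"+n+".png",cv2.resize(im[130:370,240:480] if n=="top" else im[150:390,240:480],(600,600),interpolation=cv2.INTER_CUBIC))
    P=pts(n,d,np.ones((480,640),bool)); k=P[(abs(P[:,0]-466)<75)&(abs(P[:,1]+60)<75)]
    for a,b in ((205,230),(60,160)):
        s=k[(k[:,2]>a)&(k[:,2]<b)]; print(n,a,cv2.minEnclosingCircle(s[:,:2].astype(np.float32)),s[:,2].max())
    s=k[(k[:,2]>24)&(k[:,2]<37)&(k[:,0]<528)]; print("stand",cv2.minEnclosingCircle(s[:,:2].astype(np.float32)))
    s=P[(abs(P[:,0]-640)<42)&(abs(P[:,1]+127)<25)&(P[:,2]>85)&(P[:,2]<105)]; print("knob",s.mean(0).round(1))
    s=P[(P[:,0]>455)&(P[:,0]<575)&(abs(P[:,1]+266)<60)&(P[:,2]>83)&(P[:,2]<97)]; print("bar",cv2.minAreaRect(s[:,:2].astype(np.float32)))
    for th in ("figurine","neck_jar","clay_bowl","dust_brush","scale_bar","pot_ring"):
        for m in masks_of(n,th)[:1]: print(th,round(m["score"],2),np.median(pts(n,d,m["pixels"]),0).round())
E
```

```text
t: 25.28
ee_pos: [466.2, -61.2, 182.1]
orientation: [2.082, -2.352, -0.0]
ft_force: [0.6, 0.2, -0.1]
width: 61.2
t: 26.65
ee_pos: [490.4, 139.0, 333.1]
orientation: [-2.082, 2.352, -0.001]
ft_force: [0.8, 0.0, 0.8]
width: 61.7
[490. 139. 333.]
top 205 ((466.4606018066406, -60.925331115722656), 11.681177139282227) 225.53416837418519
top 60 ((466.4764404296875, -61.403900146484375), 50.56946563720703) 159.91166371706984
stand ((475.9236755371094, -73.08431243896484), 79.4737319946289)
knob [ 633.5 -125.9   94.9]
bar ((520.9468383789062, -267.6834716796875), (16.724376678466797, 69.60047912597656), 78.59263610839844)
figurine 0.85 [ 630. -302.   63.]
neck_jar 0.32 [ 633. -125.   95.]
dust_brush 0.96 [ 540. -462.   20.]
scale_bar 0.95 [427. 143.  10.]
side 205 ((465.7999572753906, -60.4639778137207), 13.572563171386719) 224.9915252941813
side 60 ((464.9201965332031, -63.37900924682617), 50.08942794799805) 159.9807904762436
stand ((475.35205078125, -73.83496856689453), 79.07878875732422)
knob [ 634.1 -127.9   91.8]
bar ((520.1085205078125, -267.4344787597656), (18.26242446899414, 68.73945617675781), 77.17878723144531)
figurine 0.67 [ 629. -319.   55.]
neck_jar 0.93 [441. 360.  68.]
clay_bowl 0.83 [434. 251.  31.]
dust_brush 0.61 [ 537. -466.   17.]
scale_bar 0.69 [433. 142.   7.]
pot_ring 0.64 [332. 315.  19.]
```

View pics/z_side.png

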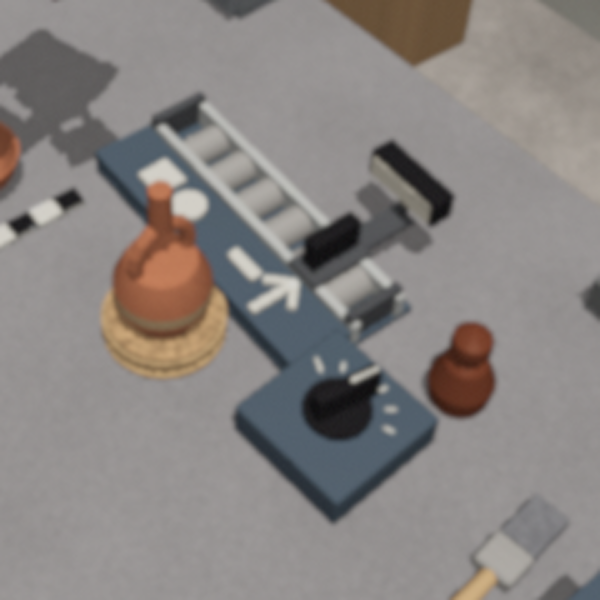

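View pics/z_top.png

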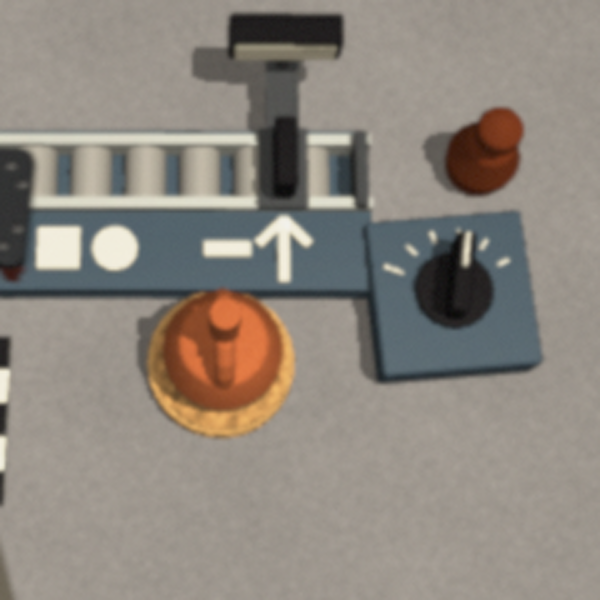

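```bash
python3 -c "
from h import *
print(ctrl.close_job())"
```

```text
the job is handed in; nothing more can be done
None
```

The job is done and handed in at about 27 s of the 61 s allowed, with the gripper clear of everything.

- **Lamp:** I lifted the knob about 34 mm, slid the lamp 100 mm to the rail's −y end notch, which the arrow tab points at, and released it there. The last check put the knob's top at the same height as when it was home at the start (91.8–94.9 mm across the two cameras, before 92.0–95.4 mm). In both pictures it stands in line with the arrow.
- **Dial:** I turned it 78° clockwise from off and let it snap. The last top picture shows two ticks between the pointer and the stop side after the long off tick, with ticks 4 and 5 beyond it. The pointer therefore covers the third click.
- **Jar:** I gripped the stirrup jar by the spout, lowered it until it touched (12 N at most) and released it. It stands upright on the stand, rim about 220 mm up. Its centre is at about (466, −61) mm, against about (466.5, −60.5) mm for the stand measured before placing. The two cameras differ by about 2 mm.
- **Other things:** The figurine, brush, neck jar, bowl, scale bar and pot ring were found where they started, within measuring error.
- **Checks that disagreed:** In the last top image the network took the knob for the neck jar (score 0.32). It also missed the bowl and pot ring there, so those three rest on the side camera alone. The scale bar's top-view reading was 5 mm off because the arm partly hid it, while the side view agreed with the start. The final circle fit to the stand was useless because it caught the neighbouring rail base, so I used the earlier stand measurement.

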